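# Make the shaker safe, find its loose deck bolt and hold that cap open

## Robot

A 6-joint arm with a two-finger parallel gripper is mounted at the origin on a cart in front of the work surface, level with it; the furniture and walls round the work are solid. World frame = base frame: x ahead of the robot, y to its left, z up, the work surface at z = 0. Lengths are in mm, angles in rad, forces in N, time in s.
With the tool pointing down it reaches from about 325 to 875 mm from the base axis. Payload 4.4 kg.
Tool frame: the origin (TCP) lies on the centre line of the jaws, within the pads' length; the fingertips stand ahead of it and the grasp point (between the pads) lies 6 mm ahead of it (ctrl.tcp_to_tips is the z of the fingertips in the tool frame, in mm); z points along the fingers, y is the line along which they close (so a half turn about z gives the same grasp; the last joint's range is limited). The gripper opens to 85 mm and grips with 20 to 120 N. Pads are 22 mm wide; open, the fingers measure 114 mm over their backs; the gripper's body (76 mm by 85 mm) begins 54 mm behind the grasp point. The pads swing forward as they close: fully open they stand 13 mm farther back than shut.
Start: joints at [1.022, 0.207, 1.542, -0, 1.393, -0.15], TCP at [223.289, 529.877, 235.482] pointing down, gripper open.
Joint ranges: [-2.73, 2.73], [-0.86, 2.22], [0.23, 2.46], [-1.11, 4.25], [0.08, 2.63], [-2.82, 2.82]. Speed limits (rad/s): [2.79, 2.79, 3.14, 3.14, 3.14, 3.14].

## Interface

Orientations are given as a 3x3 rotation matrix whose columns are the frame's x, y, z axes.
In Python, from plant import ctrl, sensors, optics gives the robot as it stands. Calls block until the motion is done:
- ctrl.move_ptp(position, orientation): joint-space move of the TCP to a pose.
- ctrl.move_l(position, rot=None, vel=150, threshold=None): straight line of the TCP; rot=None keeps the orientation; vel is the mean speed in mm/s. With threshold (N) it stops when the force on the tool has changed by that much, and returns True; else False.
- ctrl.set_joints(angles): joint-space move.
- ctrl.gripper_to(opening, force=None): finger opening in mm; force is the grip in N (None keeps the last); returns when the fingers have stopped.
- ctrl.hold(seconds).
- ctrl.solve_ik(position, orientation): joint angles nearest the present ones, or None.
- sensors.read_state(): the state.
- optics.grab_frame(name): name is "scene" or "side" or "wrist"; returns (picture, depth): 384x512x3 uint8, red, green, blue; 384x512 float32, mm along the optical axis (not along the pixel's ray), 0 where there is no reading.
- optics.camera_params(name): a dict with "mtx" (3x3 intrinsics, pixels), "R" (3x3) and "t" (3): a world point X has camera coordinates R X + t; the wrist camera has in their place "T_tool_cam" (4x4, takes a point from camera to tool coordinates, whose origin is the TCP and whose axes are the flange's). Camera axes: x right, y down, z forward; pixel columns grow to the right and rows downward; lengths in mm; the calibration is good to about 2 mm. A picture is of the moment at which its call begins: read the wrist's pose just before it. camera_params takes no time and is no camera call.
A pose or a line that the arm cannot do raises ctrl.MotionError and nothing moves.
- ctrl.finish_job(): hands the job in; it is judged then, once.
The state is a dict: "t": time; "q": joint angles; "qvel": joint speeds; "tau": joint torques, N m; "eef_pos": TCP position; "eef_rot": TCP orientation; "force": force on the tool from outside, world axes, zero at the start; "wrist_torque": the same for the moment, N m; "grip_width": finger opening in mm; "grasp_force": force on a finger pad.
Only numpy, scipy, OpenCV 4.12 (cv2) and the standard library are available. Lean on these libraries where they do the work, as an engineer would, in place of code of your own. Each camera call takes 0.05 s, during which the arm holds its last target. There are 200 camera calls.

## Task

The tube shaker rattles: push its mushroom stop button in until it snaps and stays in, and only then tap the capped deck bolts from above, one after another from left to right (left, back middle, right), to feel which one is loose and gives. Then lift the cap of the loose bolt by its thumb tab until it stands well past half open, leaving the other two caps shut and the things round about undisturbed, and finish while still holding the cap up, so that the technician can get a key on the bolt.

Things in the scene. Friction and masses are not known exactly. Their poses are not given: they have to be found in the camera images.
- shaker: Bench orbital shaker, fixed; white housing 220 (x) x 230 (y) x 58 mm high. Origin on the table; x to its back, y to its left, z up. Front strip (58 mm high, x -120 to -50 mm): display left, two keys, stop button right. Behind it the metal deck (x -47 to 103 mm, top 80 mm high) with three capped bolts in a triangle, two dark mats and two low side rails (95 mm high, x 24 to 98, y +-108 mm).
- stop (a joint): Travel of the mushroom stop button in m: 0 = out (start), 0.006 = fully in, straight down. It takes about 6 N at first, then snaps over at half travel and stays in by itself.
- stop_top (a point): Middle of the top of the stop button's domed dark head, 40 mm across, on the right of the front strip; 96 mm above the table while out. Moves with it.
- post_left (a point): Left front bolt: centre of its foot on the deck top, 80 mm above the table; axes as the shaker's. On it, as on each post: rubber bush, grey washer and a shut grey cap 38 mm across, flat top 27 mm above this point (tap there). A level thumb tab sticks out to the front (-x) at 24 mm height (its middle), 12 mm wide along y, 5 mm thick, its tip 48 mm and the cap wall 19 mm in front of this point.
- post_back (a point): Back middle bolt; cap as on post_left. Each cap swings up and backward about a hinge axis along the shaker's y, lying 22 mm behind the post point (+x) and 14.5 mm above it; a tab point 38 mm in front of the post runs on a 61 mm arc. Pinched across its 12 mm width, the tab swivels between the fingers, which need not tilt.
- post_right (a point): Right front bolt; cap as on post_left. Below each tab 21 mm are free down to the deck; the front two tabs reach past the deck's front edge.
- bolt_p (a joint): Push-down travel in m of one of the three capped bolts: 0 = up (start), grows downward, springs back. Exactly one is loose: it gives 5 mm against a soft spring (1 N to start, 3.5 N at its stop). A tight one gives 1 mm at most (3 N at 0.3 mm, 9 N at 1 mm). The letter does not tell the place.
- cap_p (a joint): Opening angle in rad of the hinged cap on bolt_p: 0 = shut (start), 1.57 = upright, stop at 1.7. A weak spring (0.03 to 0.06 N m) snaps it shut when let go.
- bolt_q (a joint): As bolt_p, for another bolt. Which letter stands on which post changes from start to start and is not told.
- cap_q (a joint): As cap_p, for the cap on bolt_q.
- bolt_r (a joint): As bolt_q, for the remaining bolt. Bolt and cap of one letter belong together.
- cap_r (a joint): As cap_p, for the cap on bolt_r.
- specimen_cup: Bystander: lidded specimen cup, 61 mm across, 66 mm high, upright on the table left of the shaker; origin under its middle. Leave alone.
- tape: Bystander: roll of surgical tape lying flat, 58 mm across, 25 mm high; origin under its middle. Leave alone.
- marker_pen: Bystander: marker pen lying flat, 132 x 12 x 14 mm, right of the shaker; origin under its middle. Leave alone.
- swabs: Bystander: open carton of swabs, 61 x 62 x 59 mm, behind the shaker; origin under it. Leave alone.

How it is judged (in metres and radians):
On the way, in this order (a step that is already met when the one before it is completed fails the run):
1. the stop button is snapped in (value of joint stop above 0.005 m), for 0.1 s.
2. the left bolt is tapped (value of joint any of bolt_p, bolt_q, bolt_r above 0.0003 m and horizontal distance between the grasp point and post_left below 0.05 m), for 0.02 s.
3. then the back middle bolt is tapped (value of joint any of bolt_p, bolt_q, bolt_r above 0.0003 m and horizontal distance between the grasp point and post_back below 0.05 m), for 0.02 s.
4. then the right bolt is tapped (value of joint any of bolt_p, bolt_q, bolt_r above 0.0003 m and horizontal distance between the grasp point and post_right below 0.05 m), for 0.02 s.
5. the loose bolt's cap is lifted open (value of joint cap_q above 1 rad), for 0.2 s.
At the end, for the whole second after the job is handed in: The cap of the loose bolt (cap_q) stands more than 1.0 rad open and still, held against its spring by the fingers (they feel more than 0.15 N); the other two caps are shut (under 0.15 rad) and the stop button is still in (over 5 mm) (value of joint cap_q between 1 and 1.75 rad and value of joint each of cap_p, cap_r below 0.15 rad and value of joint stop above 0.005 m and velocity of joint cap_q between -0.3 and 0.3 rad/s and contact force between the fingers and anything else above 0.15 N); the arm keeps its last pose, push and grip.
It fails at once if a bolt is tapped while the stop button is out (value of joint stop below 0.004 m and value of joint any of bolt_p, bolt_q, bolt_r above 0.0003 m).
It fails at once if the cap of a tight bolt is opened (value of joint any of cap_p, cap_r above 0.35 rad).
It fails at once if a bystander is disturbed (distance of any of specimen_cup, tape, marker_pen, swabs from where it was at the start of the episode above 0.03 m).
It also fails if it takes over 51 s, if anything falls off the work surface, if the arm or the gripper's body presses on something with over 40 N, if the wrist force passes 120 N, or if a joint passes its speed limit or range.

## Working session

There is one attempt and no reset: what is moved stays moved. The work goes in short steps, each a Python script; the robot and the scene stay as the last script left them, time stands still between calls to the robot, and variables do not carry over. Pictures are saved under pics/ and viewed, at most 10 in all, crops included, and the job is handed in when it is done.

```bash
mkdir -p pics; ls
python3 - <<'E'
from plant import ctrl,sensors,optics
import cv2,numpy as np
s=sensors.read_state();print(s['t'],s['grip_width'],ctrl.tcp_to_tips)
ims=[]
for n in('scene','side'):
    p,d=optics.grab_frame(n);np.savez(f'pics/{n}0.npz',p=p,d=d);c=optics.camera_params(n);print(n,-np.array(c['R']).T@np.array(c['t']))
    cv2.imwrite(f'pics/{n}0.png',cv2.resize(p[:,:,::-1],(768,576)))
E
```

```text
pics
0.0 85.17299810925348 25.0
scene [  85.45620913 -877.2445774   738.23136715]
side [ 164.82143088 -988.60334079  551.95865877]
```

View pics/scene0.png

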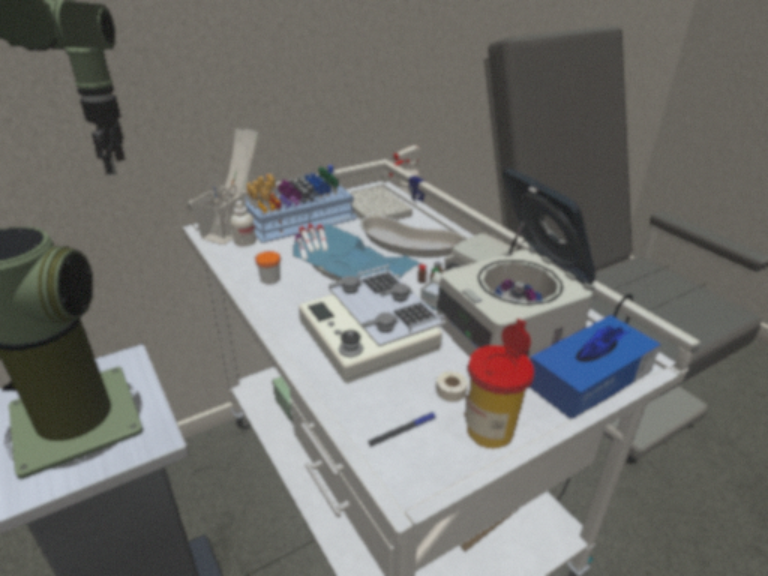

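View pics/side0.png

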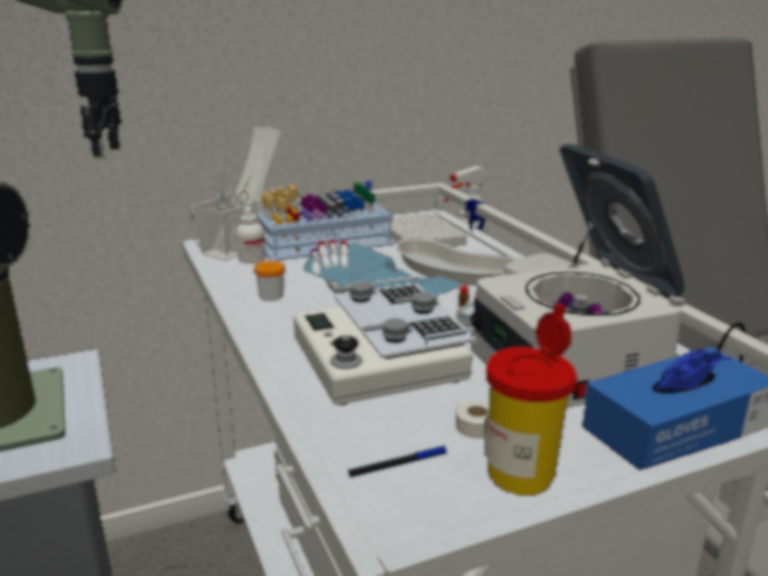

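The scene view (768 px) shows the stop button at (350,335) and caps at left (351,281), back (400,289) and right (386,319). The side view (768 px) shows the stop at (345,341) and caps at (361,289), (423,299) and (396,326).

```bash
cat > h.py <<'E'
from plant import ctrl,sensors,optics
import cv2,numpy as np
def ray(n,u,v,z,pose=None):
    c=optics.camera_params(n);K=np.array(c['mtx'])
    r=np.linalg.inv(K)@[u,v,1]
    if n=='wrist':
        T=np.array(c['T_tool_cam']);R=pose[1]@T[:3,:3];o=pose[0]+pose[1]@T[:3,3]
    else:
        R=np.array(c['R']).T;o=-R@np.array(c['t'])
    d=R@r
    return o+d*(z-o[2])/d[2]
def down(yaw): # tool z down, tool x at yaw
    c,s=np.cos(yaw),np.sin(yaw)
    return np.array([[c,s,0],[s,-c,0],[0,0,-1.]])
E
python3 - <<'E'
from h import *
np.set_printoptions(precision=1,suppress=True)
for n,P in(('scene',[(350,335,96),(351,281,107),(400,289,107),(386,319,107)]),('side',[(345,341,96),(361,287,107),(423,297,107),(396,324,107)])):
    for u,v,z in P: print(n,ray(n,u/1.5,v/1.5,z))
s=sensors.read_state();print(s['eef_rot']);c=optics.camera_params('wrist');print(c['T_tool_cam'],c['mtx'])
E
```

```text
scene [ 470.8 -150.3   96. ]
scene [554.5  -3.9 107. ]
scene [625.7 -82.1 107. ]
scene [ 546.3 -155.   107. ]
side [ 471.1 -155.5   96. ]
side [554.7  -7.8 107. ]
side [628.9 -83.2 107. ]
side [ 549.9 -154.6  107. ]
[[-0.9  0.4 -0. ]
 [ 0.4  0.9 -0. ]
 [ 0.  -0.  -1. ]]
[[   0.    -1.    -0.3   76.7]
 [   1.     0.     0.    -0.4]
 [  -0.    -0.3    1.  -137.1]
 [   0.     0.     0.     1. ]] [[280.4   0.  257.1]
 [  0.  280.4 189.6]
 [  0.    0.    1. ]]
```

Run:
```python
from h import *
R=down(np.pi-0.045)
ctrl.move_ptp([520,-90,300],R)
ctrl.gripper_to(0)
s=sensors.read_state();print(s['t'],s['q'],s['eef_pos'],s['grip_width'],s['force'])
p,d=optics.grab_frame('wrist');np.savez('pics/w0.npz',p=p,d=d,pos=s['eef_pos'],rot=s['eef_rot'])
cv2.imwrite('pics/w0.png',cv2.resize(p[:,:,::-1],(768,576)))
```

```text
3.3167 [-3.35551092e-01  6.12730727e-02  1.57184966e+00 -6.72346864e-05
  1.50845073e+00 -1.86126218e+00] [519.97805382 -90.0674282  300.01073623] 0.02264069133423975 [-0.27770295  0.33871025 -0.02324756]
```

View pics/w0.png

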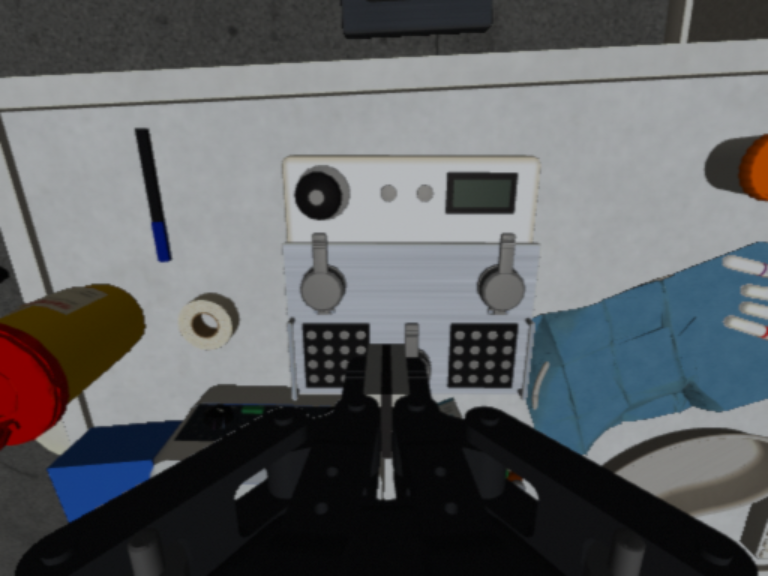

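The wrist view (768 px) is well aligned with the shaker: stop at (319,195), right cap top at (322,289), left cap top at (502,289), right tab (320,240), left tab (507,240), back tab tip (412,325), with the back cap behind the fingers.

Run:
```python
from h import *
np.set_printoptions(precision=1,suppress=True)
f=np.load('pics/w0.npz');po=(f['pos'],f['rot'])
for nm,u,v,z in[('stop',319,195,96),('R',322,289,107),('L',502,289,107),('tipR',320,234,106),('tipL',507.5,234,106),('tipB',412,325,106),('frontR',286,158,58),('frontL',537,157,58),('deckR',284,243,80),('deckL',540,243,80)]:
    print(nm,ray('wrist',u/1.5,v/1.5,z,po))
cv2.imwrite('pics/w0c.png',cv2.resize(f['p'][90:260,180:370,::-1],None,fx=4,fy=3.5,interpolation=2)[:600])
```

```text
stop [ 473.6 -141.6   96. ]
R [ 548.8 -144.4  107. ]
L [555.5   4.2 107. ]
tipR [ 503.2 -142.   106. ]
tipL [509.8   7.  106. ]
tipB [584.7 -70.9 106. ]
frontR [ 444.5 -173.2   58. ]
frontL [453.3  43.3  58. ]
deckR [ 514.3 -178.1   80. ]
deckL [524.2  42.8  80. ]
```

View pics/w0c.png

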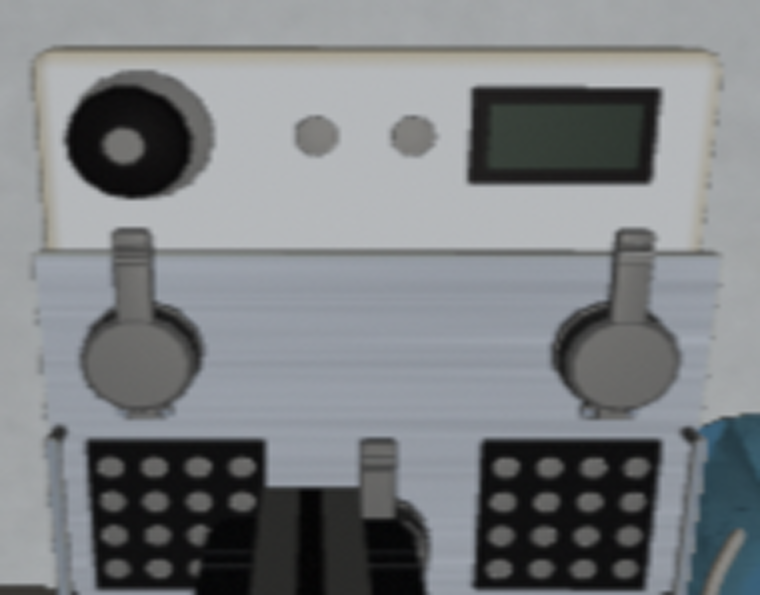

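Run:
```python
from h import *
np.set_printoptions(precision=1,suppress=True)
def dep(n,f,u,v,po=None):
    u,v=int(round(u/1.5)),int(round(v/1.5));z=np.median(f['d'][v-1:v+2,u-1:u+2]);c=optics.camera_params(n)
    x=np.linalg.inv(np.array(c['mtx']))@[u,v,1]*z
    if po: T=np.array(c['T_tool_cam']);return po[0]+po[1]@(T[:3,:3]@x+T[:3,3])
    R=np.array(c['R']);return R.T@(x-np.array(c['t']))
f=np.load('pics/w0.npz');po=(f['pos'],f['rot'])
for u,v in[(319,195),(322,289),(502,289),(410,220),(404,270),(195,322)]:print('w',dep('wrist',f,u,v,po))
for n,L in(('scene',[(350,335),(351,281),(400,289),(386,319),(360,300),(445,380)]),('side',[(345,341),(361,287),(423,297),(396,324),(370,310),(468,412)])):
    f=np.load(f'pics/{n}0.npz')
    for u,v in L: print(n,dep(n,f,u,v))
im=[cv2.resize(np.load('pics/scene0.npz')['p'][170:270,190:310,::-1],(640,533),interpolation=2)]
cv2.imwrite('pics/s0c.png',im[0])
```

```text
w [ 473.7 -141.2   95.9]
w [ 549.6 -144.2  106. ]
w [556.4   5.  105.6]
w [503.4 -68.1  56.8]
w [543.5 -75.7  78.6]
w [ 609.4 -300.1   17.1]
scene [ 470.9 -148.1   95.6]
scene [556.5  -0.2 105.6]
scene [626.6 -82.6 105.7]
scene [ 544.9 -155.4  106.6]
scene [555.1 -39.9  79.8]
scene [ 604.1 -275.    20. ]
side [ 472.  -153.1   95.5]
side [557.4  -3.2 105.6]
side [629.1 -82.8 106.8]
side [ 549.5 -155.5  107.5]
side [556.1 -44.   80.3]
side [ 604.5 -275.6   15.5]
```

View pics/s0c.png

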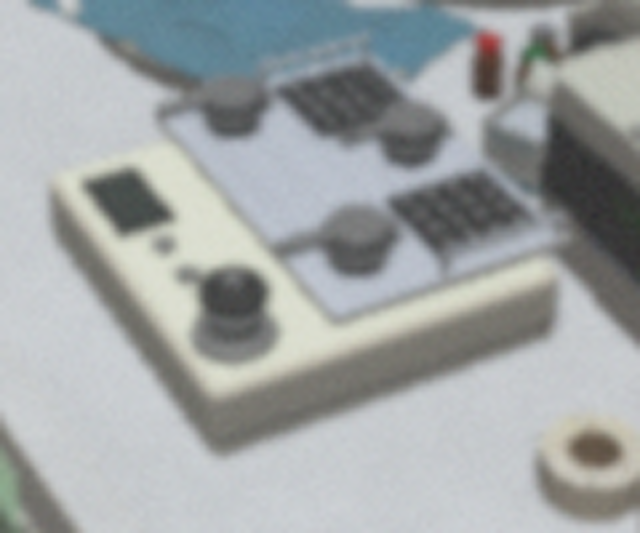

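Run:
```python
from h import *
R=down(np.pi-0.045)
ctrl.move_ptp([472,-146,160],R); ctrl.move_l([472,-146,134],vel=60)
s=sensors.read_state();print(s['t'],s['eef_pos'],s['force'])
a,_=optics.grab_frame('scene');b,_=optics.grab_frame('side');w,d=optics.grab_frame('wrist')
np.savez('pics/1.npz',a=a,b=b,w=w,d=d,pos=s['eef_pos'],rot=s['eef_rot'])
A=cv2.resize(a[175:255,195:265,::-1],(400,457),interpolation=2);B=cv2.resize(b[175:255,195:265,::-1],(400,457),interpolation=2)
cv2.imwrite('pics/1.png',np.hstack([A,B]))
```

```text
4.625 [ 471.88219534 -145.81008591  133.65929424] [-0.35044201  0.63874875 -0.86525175]
```

View pics/1.png

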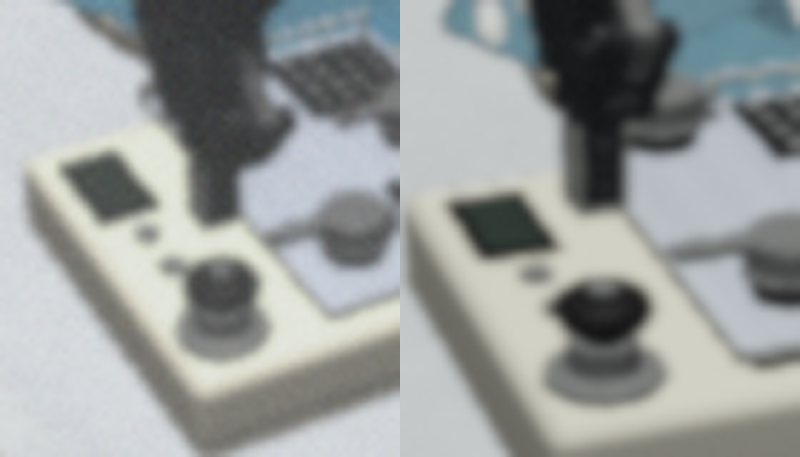

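Run:
```python
from h import *
np.set_printoptions(precision=1,suppress=True)
for n,t,b in(('scene',(232.8,212.8),(233.9,221.6)),('side',(229,210.3),(230.2,225.2))):
    print(n,ray(n,*t,108.7),ray(n,*b,96))
    c=optics.camera_params(n);K=np.array(c['mtx']);R=np.array(c['R']);t=np.array(c['t'])
    x=K@(R@[471.9,-145.8,108.7]+t);print(x[:2]/x[2])
```

```text
scene [ 485.2 -121.7  108.7] [ 475.9 -144.3   96. ]
[232.8 218.7]
side [ 489.5 -101.2  108.7] [ 475.  -146.4   96. ]
[228.6 220. ]
```

Run:
```python
from h import *
from scipy.optimize import least_squares
np.set_printoptions(precision=1,suppress=True)
def pj(n,X):
    c=optics.camera_params(n);x=np.array(c['mtx'])@(np.array(c['R'])@X+np.array(c['t']));return x[:2]/x[2]
def tri(a,b,x0=(470,-145,100)):
    r=least_squares(lambda X:np.r_[pj('scene',X)-a,pj('side',X)-b],x0);return r.x,r.fun
print(tri((232.8,212.8),(229,210.3)));print(tri((233.9,221.6),(230.2,225.2)))
print(ctrl.tcp_to_tips)
f=np.load('pics/1.npz');print(optics.camera_params('side')['mtx'])
cv2.imwrite('pics/1w.png',cv2.resize(f['w'][:,:,::-1],(768,576)))
```

```text
(array([ 470.9, -150.5,  133.1]), array([ 0.3, -0.2, -0.2,  0.1]))
(array([ 477. , -141.5,   93.4]), array([-0.1,  0.1,  0.1, -0.1]))
25.0
[[472.6   0.  259. ]
 [  0.  472.6 192.6]
 [  0.    0.    1. ]]
```

View pics/1w.png

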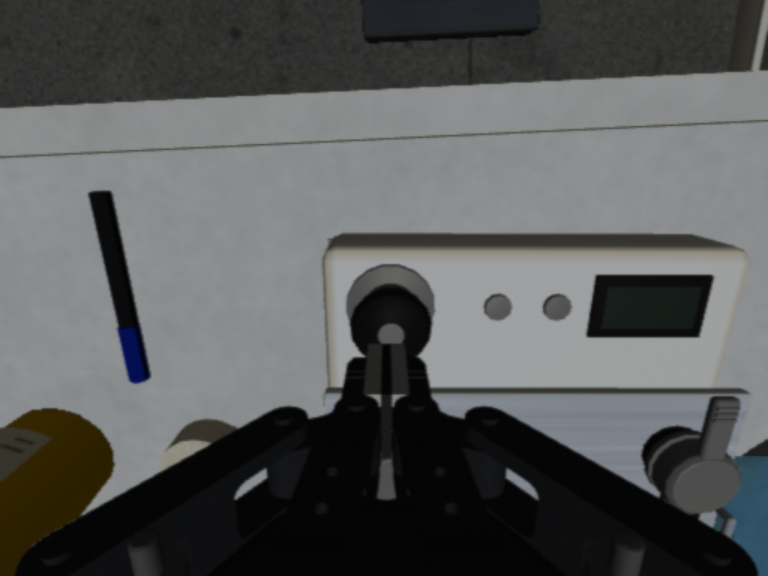

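The wrist view shows the stop head centre at about (390,323) and the fingertips at (386,345). The fingertips look higher than expected, so I'll check the projection.

Run:
```python
from h import *
np.set_printoptions(precision=1,suppress=True)
c=optics.camera_params('wrist');T=np.linalg.inv(np.array(c['T_tool_cam']))
for z in(-10,0,6,12,25):
    for x in (-11,0,11):
        p=T@[x,0,z,1];q=np.array(c['mtx'])@p[:3];print(x,z,q[:2]/q[2]*1.5,p[2])
f=np.load('pics/1.npz');po=(f['pos'],f['rot']);print(ray('wrist',390/1.5,325/1.5,94,po))
d=f['d'];print(d[215:260:3,250],d[215:260:3,262])
L,Rr=ray('wrist',706/1.5,487/1.5,107,po),0;print('L',L)
```

```text
-11 -10 [386.9 414.2] 147.68550009133713
0 -10 [386.9 386.6] 144.37594341853267
11 -10 [387.  357.7] 141.0663867457282
-11 0 [386.8 398.3] 157.22215418213642
0 0 [386.8 372.1] 153.91259750933196
11 0 [386.9 344.7] 150.6030408365275
-11 6 [386.8 389.6] 162.94414663661598
0 6 [386.8 364.2] 159.63458996381152
11 6 [386.8 337.6] 156.3250332910071
-11 12 [386.7 381.5] 168.66613909109554
0 12 [386.7 356.8] 165.3565824182911
11 12 [386.8 331.1] 162.04702574548665
-11 25 [386.6 365.8] 181.0637894091346
0 25 [386.7 342.5] 177.75423273633018
11 25 [386.7 318.3] 174.44467606352572
[ 470.2 -144.2   94. ]
[190.7 193.  191.3 191.5 194.8 150.6 146.4 144.2 140.8 137.7 134.3 132.3
 130.1 126.8 124.6] [190.9 189.7 191.1 192.4 193.5 150.5 148.4 143.8 142.6 137.9 135.  132.3
 129.  126.5 124.4]
L [555.7   4.5 107. ]
```

Run:
```python
from h import *
r=ctrl.move_l([472,-144,88],vel=30,threshold=3)
s=sensors.read_state();print(r,s['t'],s['eef_pos'],s['force'])
p=s['eef_pos']
r=ctrl.move_l([p[0],p[1],p[2]-9],vel=15,threshold=18)
s=sensors.read_state();print(r,s['t'],s['eef_pos'],s['force'])
```

```text
True 5.9667 [ 471.9785911  -144.29567727   94.45990785] [ 0.63320331 -0.22162431  4.24961364]
True 6.2583 [ 472.02724066 -144.32323627   94.43231299] [-1.81690288  1.01605054  5.65026467]
```

Run:
```python
from h import *
s=sensors.read_state();p=s['eef_pos']
for k in range(12):
    ctrl.move_l([472,-144,p[2]-1*(k+1)],vel=15)
    s=sensors.read_state();print(round(s['t'],2),s['eef_pos'].round(1) if hasattr(s['eef_pos'],'round') else s['eef_pos'],np.round(s['force'],1),np.round(s['wrist_torque'],2))
    if s['force'][2]>18: break
```

```text
6.51 [ 472.1 -144.3   94.4] [-3.7  0.1  6.8] [0.06 0.48 0.01]
6.76 [ 472.1 -144.3   94.3] [-4.9  1.6 13.4] [ 0.26  0.82 -0.05]
7.01 [ 472.1 -144.3   94.1] [-8.   2.2 19.8] [ 0.39  1.31 -0.05]
```

Run:
```python
from h import *
R=down(np.pi-0.045)
ctrl.move_l([472,-144,140],vel=150)
s=sensors.read_state();print(s['t'],s['force'])
ctrl.move_l([500,-110,260],vel=250);ctrl.hold(.2)
s=sensors.read_state();po=(s['eef_pos'],s['eef_rot']);p,d=optics.grab_frame('wrist')
np.savez('pics/2.npz',p=p,d=d,pos=po[0],rot=po[1])
c=optics.camera_params('wrist');T=np.array(c['T_tool_cam']);K=np.array(c['mtx'])
v,u=np.mgrid[:384,:512];X=np.stack([(u-K[0,2])/K[0,0]*d,(v-K[1,2])/K[1,1]*d,d],-1)
W=(X@T[:3,:3].T+T[:3,3])@po[1].T+po[0]
for x,y in((472,-143),(475,-150),(468,-135),(549,-144),(556,4.5)):
    m=(np.hypot(W[...,0]-x,W[...,1]-y)<7)&(d>0);print(x,y,m.sum(),np.median(W[m][:,2]),np.percentile(W[m][:,2],90))
g=(d>0)
for nm,lo,hi,x0,x1,y0,y1 in(('stop',80,110,445,505,-175,-110),('R',102,118,528,572,-170,-120),('L',102,118,535,579,-20,30)):
    m=(W[...,2]>lo)&(W[...,2]<hi)&(W[...,0]>x0)&(W[...,0]<x1)&(W[...,1]>y0)&(W[...,1]<y1);q=W[m];print(nm,q.min(0),q.max(0),np.median(q,0))
print(s['t'])
cv2.imwrite('pics/2.png',cv2.resize(p[:,:,::-1],(768,576)))
```

```text
7.4833 [ 0.18540609 -0.19483553 -0.38949793]
472 -143 133 89.12568765946855 90.28619048963725
475 -150 121 88.60658755006054 90.12021970442404
468 -135 143 86.95504327760395 88.92454167138776
549 -144 109 105.6977222918249 106.54324810717182
556 4.5 111 105.72042578015333 106.4569073708517
stop [ 455.50563911 -162.98030397   80.1260919 ] [ 504.99371013 -124.60766455  105.91798579] [ 473.94779045 -143.20611297   86.67702123]
R [ 528.01121311 -163.3829845   102.15246831] [ 568.70074096 -127.87251903  107.86281538] [ 548.63424662 -145.0683589   105.40174563]
L [535.13974917 -11.94579564 102.00452432] [575.50376936  24.34363894 107.49613463] [555.58733428   5.34712263 105.47675717]
8.3417
```

Run:
```python
from h import *
R=down(np.pi-0.045)
for nm,x,y in(('L',556,3),('B',630,-75),('R',549,-146)):
    ctrl.move_l([x,y,145],rot=R,vel=200);ctrl.move_l([x,y,117],vel=100);ctrl.hold(.1)
    f0=np.array(sensors.read_state()['force'])
    for k in range(14):
        ctrl.move_l([x,y,114-k],vel=20)
        s=sensors.read_state();f=s['force'][2]-f0[2]
        if f>1: print(nm,round(s['t'],2),round(s['eef_pos'][2],2),round(f,1))
        if f>7: break
    ctrl.hold(.1);s=sensors.read_state();print(nm,s['eef_pos'],s['force']-f0)
    ctrl.move_l([x,y,145],vel=100)
print(sensors.read_state()['t'])
```

```text
L 10.97 111.21 1.1
L 11.22 110.65 4.5
L 11.47 110.14 7.9
L [556.28152083   2.94910648 110.15080155] [-2.07226558  0.04909265  7.9277962 ]
B 14.61 110.71 3.5
B 14.86 110.22 6.9
B 15.11 109.85 9.2
B [630.28291484 -75.09210185 109.88221244] [-3.18522466  0.27483013  9.81308045]
R 18.5 109.15 1.9
R 18.75 108.15 2.4
R 19.0 107.14 2.0
R 19.25 106.19 2.7
R 19.5 105.98 8.2
R [ 549.20864134 -146.09578667  106.00271131] [-2.61772088  0.30363912  8.6695625 ]
20.15
```

Run:
```python
from h import *
R=down(np.pi-0.045)
ctrl.move_l([510,-143.5,150],rot=R,vel=150);ctrl.gripper_to(40,20);ctrl.hold(.1)
s=sensors.read_state();print(s['t'],s['eef_pos'],s['grip_width'])
p,d=optics.grab_frame('wrist');np.savez('pics/3.npz',p=p,d=d,pos=s['eef_pos'],rot=s['eef_rot'])
cv2.imwrite('pics/3.png',cv2.resize(p[150:330,140:380,::-1],(800,600),interpolation=2))
```

```text
21.1333 [ 510.09330463 -143.48379484  149.94493988] 40.050334713579325
```

View pics/3.png

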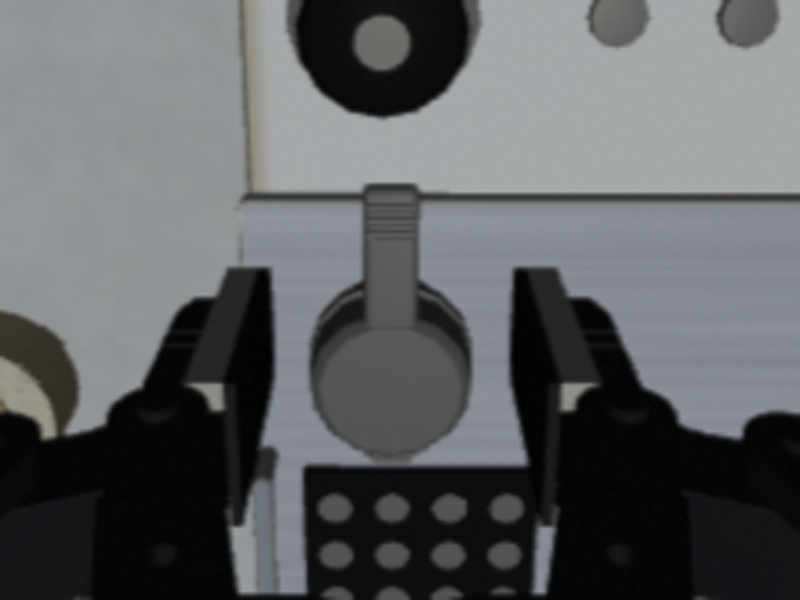

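The wrist crop shows the right tab centred between the open pads (tab at u≈391, jaw centre ≈392), with its tip at v≈187.

Run:
```python
from h import *
f=np.load('pics/3.npz');po=(f['pos'],f['rot'])
print(ray('wrist',257.3,150+187/3.333,104,po), ray('wrist',257.3,150+392/3.333,107,po))
R=down(np.pi-0.045);t=ray('wrist',257.3,150+187/3.333,104,po)
x=t[0]+9;y=-143.5
s=sensors.read_state();f0=s['force']
r=ctrl.move_l([x,y,99],vel=60,threshold=6)
s=sensors.read_state();print(r,s['eef_pos'],s['force']-f0)
if not r:
    ctrl.gripper_to(0,25);s=sensors.read_state();print(s['t'],s['grip_width'],s['grasp_force'],s['force']-f0,s['eef_pos'])
```

```text
[ 503.01757887 -143.44995421  104.        ] [ 550.34317567 -145.55210174  107.        ]
False [ 512.40443668 -143.68685557   99.37689581] [ 0.0305173   0.07081544 -0.12524588]
22.5417 10.838889518682917 27.550316154956818 [ 0.17683769 -1.04826576 -0.25458867] [ 512.3369708  -143.80339648   99.4394181 ]
```

Run:
```python
from h import *
s=sensors.read_state();p=np.array(s['eef_pos']);u=np.array([.999,-.045,0]);a,b=61,9.5;f0=s['force']
for th in np.arange(.1,1.31,.1):
    x=-a*np.cos(th)+b*np.sin(th)+a;z=b*np.cos(th)+a*np.sin(th)-b
    ctrl.move_l(p+u*x+[0,0,z],vel=40)
    s=sensors.read_state();print(round(th,1),round(s['t'],1),np.round(s['force'],1),round(s['grip_width'],1),round(s['grasp_force'],1))
    if np.linalg.norm(s['force'])>20: break
ctrl.hold(.3)
a_,_=optics.grab_frame('side');w,d=optics.grab_frame('wrist')
cv2.imwrite('pics/4.png',np.hstack([cv2.resize(w[130:330,140:380,::-1],(400,400)),cv2.resize(a_[160:260,200:300,::-1],(400,400),interpolation=2)]))
```

```text
0.1 22.9 [ 1.2 -0.1 -2.8] 11.0 27.1
0.2 23.2 [ 0.9  0.1 -3.6] 10.9 27.0
0.3 23.5 [ 1.9 -0.5 -3.9] 10.6 26.8
0.4 23.8 [ 0.8 -0.8 -3.6] 11.1 26.7
0.5 24.1 [-0.8 -1.1 -4.2] 11.0 26.5
0.6 24.4 [-0.8 -0.5 -3.4] 10.7 26.1
0.7 24.7 [-0.9 -1.3 -2.9] 10.7 25.6
0.8 25.0 [-1.1 -0.7 -4.1] 10.8 24.9
0.9 25.3 [-2.3 -1.2 -2.1] 10.9 24.4
1.0 25.6 [-2.4 -1.7 -1.5] 10.9 24.4
1.1 25.9 [-2.5 -0.5 -0.1] 11.0 24.5
1.2 26.2 [-3.1 -0.6 -1.1] 11.0 24.4
1.3 26.6 [-2.4 -0.4  1.1] 10.9 24.3
```

View pics/4.png

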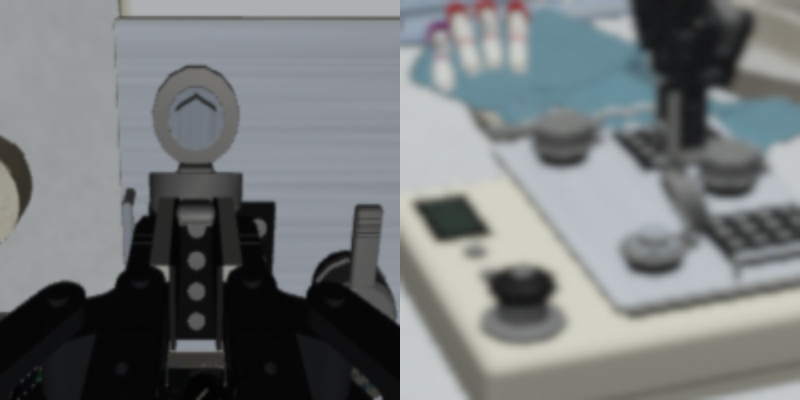

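The wrist half shows the right cap standing up between the fingers, with the bolt at (195,117) exposed. The side half shows the cap nearly upright at (680,170), the other two caps shut and the stop in.

Run:
```python
from plant import ctrl,sensors
print(sensors.read_state()['grasp_force']);print(ctrl.finish_job())
```

```text
24.332375228405
the job is handed in; nothing more can be done
None
```

The job is handed in: the stop button is snapped in, the taps (left, back, right) showed the right bolt is the loose one, and its cap is held about 1.3 rad open with the other two caps still shut.

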